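# Eject a vial and trap it on the chute

## Task

Press the orange ejector paddle of the vial dispenser down with one finger while the other finger bars the chute beside it, so that the amber vial that pops out is trapped against that finger before it rolls away into the blue tray. Finish while holding it like that: paddle still held well down, the vial at rest on the chute against your finger so its label can be read. Do not grip, lift or press hard on the vial, and leave the other things on the counter alone.

Things in the scene. Friction and masses are not known exactly. Their poses are not given: they have to be found in the camera images.
- dispenser: White vial dispenser, fixed. Origin at counter height straight below the waiting vial's centre line; z up, x is the way the chute runs down, y points from the chute to the paddle. Housing behind the vial: x = -85 to -30, y = -40 to 40 mm, top at z = 88 mm. Blue catch tray at the chute's foot: x = 110 to 206, y = -50 to 50, top z = 26 mm.
- chute_mid (a point): Point on the aluminium chute floor abreast of the paddle: x = 46, y = 0, z = 42 mm of the dispenser. The floor falls 10 degrees to +x, from z = 50 mm at x = 0 to its open end at x = 110 mm. It is 66 mm wide inside (y = -33 to 33); the side rails are 4 mm high here, 10 mm beside the waiting vial (x under 14 mm).
- stop_bar (a point): Middle of the top of the orange stop bar, at x = 19, y = 7, z = 61.5 mm of the dispenser while up; it spans x = 17 to 22, y = -28 to 42 mm. One piece with the paddle, it sinks with it and lets the vial go when 5 to 12 mm down. Behind the vial a spring plunger (0.8 N, 30 mm stroke) pushes it to +x against the bar.
- paddle_press (a point): Centre of the top of the orange paddle, 36 x 36 mm, beside the chute at x = 46, y = 58, z = 64 mm of the dispenser while up. It goes straight down 16 mm against a spring (2 N at first, 6 N fully down) and springs back if let go. Fully down, its top is at z = 48 mm, 6 mm above the chute floor abreast of it. A grey block below it has its top at z = 38 mm.
- paddle (a joint): Travel of the paddle in m: 0 up, 0.016 fully down.
- vial_center (a point): Centre of the glass cylinder of the amber vial (36 mm diameter, 50 mm long, about 100 g), lying across the chute, with a 12 mm long neck and aluminium cap at its -y end. It waits at x = 0, y = 6, z = 68 mm of the dispenser (glass from y = -19 to 31 mm) and rolls to +x when released. Its axes turn as it rolls.
- vial: The same vial; origin at the same point, y along its axis.
- infusion_bottle: white plastic infusion bottle with blue cap, 66 mm diameter, 160 mm tall; origin at the centre of its underside. Leave alone.
- glove_carton: blue glove carton, 120 x 110 mm, 70 mm tall; origin at the centre of its underside. Leave alone.
- saline_bottle: small clear jar with orange cap, 44 mm diameter, 75 mm tall; origin at the centre of its underside. Leave alone.
- medicine_cup: red medicine cup, 48 mm rim diameter, 50 mm tall; origin at the centre of its underside. Leave alone.
Things that resemble listed ones, but are neither listed nor needed, are in the scene too. Leave any purple or turquoise look-alike of the vial alone.

How it is judged (in metres and radians):
On the way, in this order (a step that is already met when the one before it is completed fails the run):
1. a finger starts to press the paddle down (value of joint paddle above 0.003 m and contact force between the fingers and paddle above 0.5 N), for 0.02 s.
2. the popped vial is stopped on the chute by a finger (x of vial_center in the frame of dispenser between 0.008 and 0.05 m and y of vial_center in the frame of dispenser between -0.015 and 0.025 m and z of vial_center in the frame of dispenser between 0.05 and 0.076 m and linear speed of vial below 0.03 m/s and contact force between the fingers and vial above 0.05 N), for 0.3 s.
At the end, for the whole second after the job is handed in: The paddle is held by a finger more than 10 mm down; the vial lies still on the chute, touching a finger (over 0.05 N), its centre 8 to 50 mm down-chute (dispenser x) from where it waited, within 20 mm of it sideways and still lying across the chute (within 0.35 rad) (all of step 2 and value of joint paddle above 0.01 m and contact force between the fingers and paddle above 0.5 N and angle between the y axis of vial and the y axis of dispenser, either way round below 0.35 rad); the arm keeps its last pose, push and grip.
It fails at once if the vial got away down the chute (more than 60 mm) (x of vial_center in the frame of dispenser above 0.06 m).
It fails at once if the vial was lifted (more than 10 mm above where it waited) (z of vial_center in the frame of dispenser above 0.078 m).
It fails at once if the vial was gripped or pressed hard (over 15 N) (contact force between the fingers and vial above 15 N).
It fails at once if a bystander was moved more than 20 mm or tipped (distance of any of infusion_bottle, glove_carton, saline_bottle, medicine_cup from where it was at the start of the episode above 0.02 m or angle between any of infusion_bottle, glove_carton, saline_bottle, medicine_cup's own z axis and vertical above 0.3 rad).
It also fails if it takes over 32 s, if anything falls off the work surface, if the arm or the gripper's body presses on something with over 40 N, if the wrist force passes 120 N, or if a joint passes its speed limit or range.

## Robot

A 6-joint arm with a two-finger parallel gripper is mounted at the origin on the work surface. World frame = base frame: x ahead of the robot, y to its left, z up, the work surface at z = 0. Lengths are in mm, angles in rad, forces in N, time in s.
With the tool pointing down it reaches from about 150 to 775 mm from the base axis. Payload 6.1 kg.
Tool frame: the origin (TCP) lies between the finger pads; the fingertips stand 22 mm ahead of it and the grasp point (between the pads) lies 3 mm ahead of it; z points along the fingers, y is the direction in which the jaws open and shut (so a half turn about z gives the same grasp; the last joint's range is limited). The gripper opens to 85 mm and grips with 20 to 120 N. Pads are 22 mm wide; open, the fingers measure 114 mm over their backs; the gripper's body (76 mm by 85 mm) begins 54 mm behind the grasp point. The pads swing forward as they close: fully open they stand 13 mm farther back than shut.
Start: joints at [1.2, 0.126, -0.04, 1.405, 0, 1.571], TCP at [190.232, 489.306, 253.295] pointing down, gripper open.
Joint ranges: [-2.72, 2.72], [-0.95, 1.95], [-1.27, 1.35], [-1.78, 2.02], [-1.46, 1.47], [-3.14, 3.14]. Speed limits (rad/s): [2.39, 2.39, 3.01, 3.14, 3.14, 3.14].

## Interface

Orientations are given as a unit quaternion [w, x, y, z].
In Python, from station import robot, eyes, ticket gives the robot as it stands. The module is installed in compiled form; this text tells all that it offers.
- The arm moves only by the shell command python3 -m creep 'ROWS' [FORCE]. ROWS is JSON, a list that holds one entry, the list of rows, each a list of 7 numbers: the turn, a rotation vector about the tool's x, y, z in degrees, then the shift along the tool's x, y, z in cm, then the gripper command: -1 is shut, 1 is fully open, values between are in proportion. A call has 1 to 8 rows; each row shifts and turns the commanded pose from where the row before left it, along the tool's axes as they then stand; what a row does not reach is not made up. A row lasts 1/10 s, in which the tool goes at most 50 mm and 8.59 degrees, less where a joint would pass 70% of its speed; a pose out of reach is approached as far as the arm can. A call with a gripper value outside its range is refused whole. The fingers move at their own pace and stop on an object; FORCE is the grip in N (left out, the last holds). Time passes only in rows, so rows that do not move let the fingers close. It gives the time, the measured TCP pose, the force and the opening at its end, in the units of the state.
- robot.state(): the state, without advancing time (a new reading comes with each control period).
- eyes.snapshot(name): name is "scene" or "top" or "wrist"; returns the picture (480x640x3 uint8, red, green, blue); there is no depth.
- eyes.get_calibration(name): a dict with "mtx" (3x3 intrinsics, pixels), "k1" (the pictures are not rectified: a ray, as slopes to the right and down, at radius r is drawn at 1 + k1 r^2 times it, then the intrinsics apply), "rvec" (rotation vector, rad) and "tvec" (3), from world to camera coordinates, as OpenCV has them. Camera axes: x right, y down, z forward; pixel columns grow to the right and rows downward; lengths in mm; the calibration is good to about 2 mm. A picture is of the moment at which its call begins: read the wrist's pose just before it. get_calibration takes no time and is no camera call; for the wrist camera it gives the pose at the moment of the call.
- ticket.sign_off(): hands the job in, once; it reports no verdict.
The state is a dict: "t": time; "q": joint angles; "dq": joint speeds; "effort": joint torques, N m; "tool_pos": TCP position; "tool_rot": TCP orientation; "force": force on the tool from outside, world axes, zero at the start; "wrist_torque": the same for the moment, N m; "gripper_width": finger opening in mm.
Only numpy, scipy, OpenCV 4.12 (cv2) and the standard library are available. Lean on these libraries where they do the work, as an engineer would, in place of code of your own. Each camera call takes 0.05 s, during which the arm holds its last target.

## Working session

There is one attempt and no reset: what is moved stays moved. The work goes in short steps, Python scripts to look and compute and a shell command to move; the robot and the scene stay as the last step left them, time stands still between calls to the robot, and variables do not carry over. Pictures are saved under pics/ and viewed, and the job is handed in when it is done.

```bash
mkdir -p pics
python3 - <<'E'
from station import robot, eyes
import cv2
print(robot.state())
for n in ("scene","top"):
    im=eyes.snapshot(n); cv2.imwrite(f"pics/{n}0.png",im[:,:,::-1]); print(n,eyes.get_calibration(n))
E
```

```text
{'t': 0.0, 'q': array([ 1.19995811e+00,  1.26386603e-01, -4.06378042e-02,  1.40540817e+00,
        2.37874242e-05,  1.57078579e+00]), 'dq': array([-1.21085123e-03, -1.30756456e-03, -8.05092872e-04,  4.28327143e-04,
       -7.96980959e-05,  1.13548653e-03]), 'effort': array([ 1.10755587e-03, -4.35911608e+01,  3.52925026e+01,  1.72813190e-02,
       -1.20481222e-04, -4.84900184e-06]), 'tool_pos': array([190.1115315 , 488.95298905, 252.51134722]), 'tool_rot': array([-1.62522048e-04,  1.84353246e-01,  9.82859711e-01, -8.01906461e-04]), 'force': array([-0.17258701, -0.26711402, -0.38424701]), 'wrist_torque': array([0.02156661, 0.04348756, 0.03354875]), 'gripper_width': 85.37347910701673}
scene {'mtx': array([[584.05404605,   0.        , 315.1486835 ],
       [  0.        , 584.05404605, 230.06705788],
       [  0.        ,   0.        ,   1.        ]]), 'k1': 0.01727171914874945, 'rvec': array([ 0.78214109,  2.36090906, -1.33247706]), 'tvec': array([ 392.83456289, -108.46622414, 1357.66347617])}
top {'mtx': array([[581.51026468,   0.        , 324.79091698],
       [  0.        , 581.51026468, 239.13130043],
       [  0.        ,   0.        ,   1.        ]]), 'k1': -0.07034328315910428, 'rvec': array([ 2.12378896, -2.13664483,  0.20678758]), 'tvec': array([  49.68645866,  540.37608382, 1107.64402215])}
```

View pics/scene0.png

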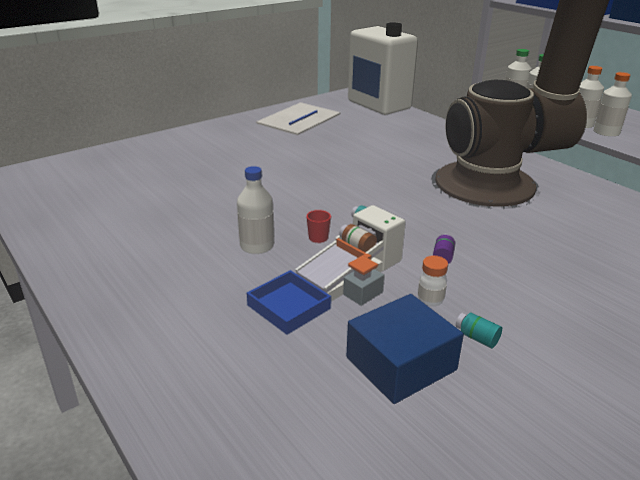

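View pics/top0.png

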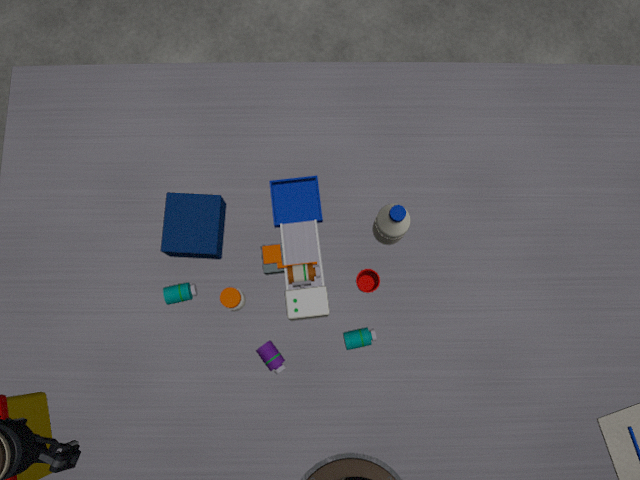

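The scene view shows the dispenser at about (360,240) and the tray at (290,300). In the top view the housing is at (307,303), the amber vial at (301,273), the paddle at (272,255) and the tray at (297,202). The turquoise and purple vials, at top (180,293), (360,338) and (270,356), are the look-alikes. I'll enlarge both views.

Run:
```python
import cv2
im=cv2.imread("pics/top0.png")[170:330,240:400]; cv2.imwrite("pics/topc.png",cv2.resize(im,(600,600),interpolation=cv2.INTER_CUBIC)) 
im=cv2.imread("pics/scene0.png")[190:340,240:440]; cv2.imwrite("pics/scenec.png",cv2.resize(im,(800,600),interpolation=cv2.INTER_CUBIC))
```

```text
(no output)
```

View pics/topc.png

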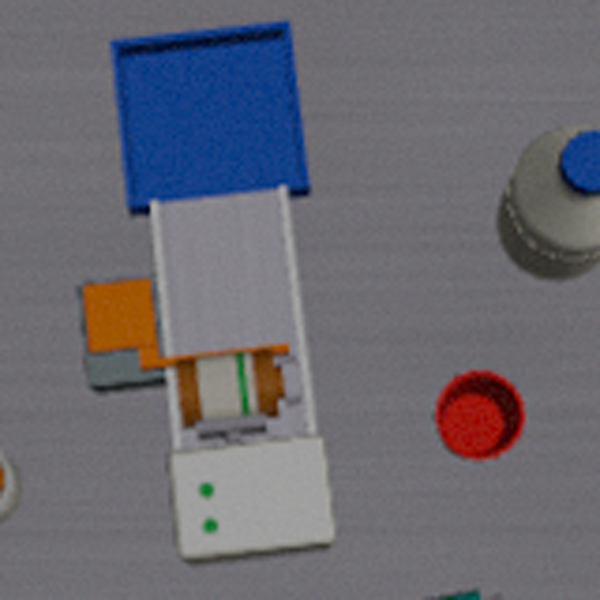

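View pics/scenec.png

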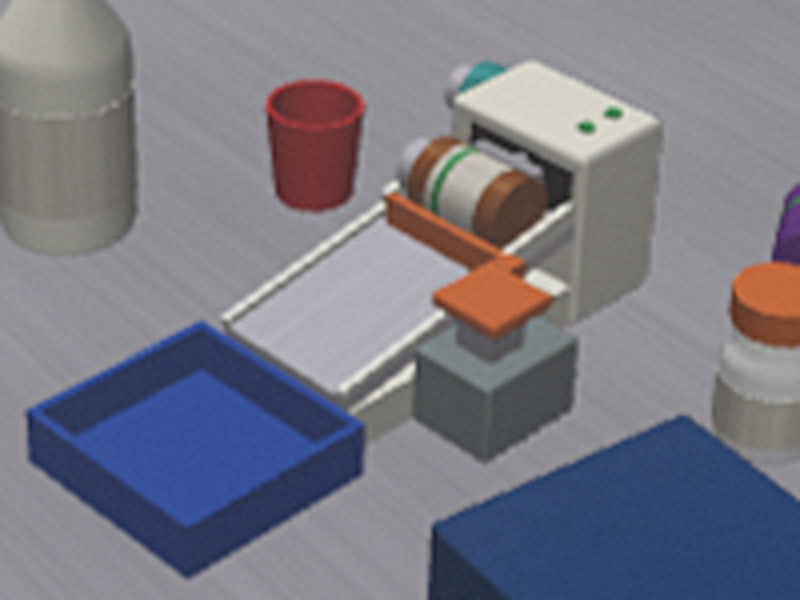

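```bash
cat > h.py <<'E'
import numpy as np, cv2
from scipy.spatial.transform import Rotation as R
def proj(P,c):
    P=np.asarray(P,float).reshape(-1,3)
    return cv2.projectPoints(P,np.array(c["rvec"]),np.array(c["tvec"]),np.array(c["mtx"]),np.array([c["k1"],0,0,0.]))[0].reshape(-1,2)
def D(p,P):
    c,s=np.cos(p[2]),np.sin(p[2]); P=np.asarray(P,float).reshape(-1,3)
    return np.c_[p[0]+c*P[:,0]-s*P[:,1],p[1]+s*P[:,0]+c*P[:,1],P[:,2]]
E
cat > fit.py <<'E'
from h import *
from station import eyes
from scipy.optimize import least_squares
top=[(-30,40,88,170,450),(-30,-40,88,322,437),(-85,-40,88,333,544),(-85,40,88,183,558),(206,50,26,112,42),(206,-50,26,290,24),(110,-50,26,308,190),(110,50,26,133,212),(64,76,64,83,287),(28,76,64,88,352),]
sc=[(-30,-40,88,453,100),(-85,-40,88,530,60),(-85,40,88,660,122),(-30,40,88,583,165),(206,-50,26,30,412),(110,-50,26,203,322),(110,50,26,363,430),(206,50,26,188,527),(64,40,64,435,298),(64,76,64,492,332),(28,76,64,552,298)]
T=np.array(top,float);S=np.array(sc,float)
T[:,3:]=T[:,3:]/3.75+[240,170]-.4;S[:,3:]=S[:,3:]/4+[240,190]-.4
ct,cs=eyes.get_calibration("top"),eyes.get_calibration("scene")
for w in ((1,1),(1,0),(0,1)):
    f=lambda p:np.r_[w[0]*(proj(D(p,T[:,:3]),ct)-T[:,3:]).ravel(),w[1]*(proj(D(p,S[:,:3]),cs)-S[:,3:]).ravel()]
    r=least_squares(f,[400,60,0.1]); print(w,r.x,np.sqrt(np.mean(r.fun**2)))
    if w==(1,1): print(r.fun.reshape(-1,2).round(1).tolist())
E
python3 fit.py
```

```text
(1, 1) [4.69685135e+02 8.88908402e+01 1.11245187e-01] 0.8522368299757855
[[-1.3, 0.7], [0.2, -0.7], [0.7, -0.3], [-1.6, 1.0], [-0.8, -0.2], [-0.3, -0.8], [0.4, -0.2], [-1.7, -0.5], [-0.7, -0.1], [-0.2, 0.6], [-1.1, -1.2], [0.2, -1.0], [1.4, -0.7], [0.2, -0.6], [-1.7, -0.1], [-0.4, -0.5], [0.4, -1.5], [-0.9, 0.5], [-1.4, -1.4], [0.5, -0.5], [0.4, -0.6]]
(1, 0) [4.69581545e+02 8.79911378e+01 1.08582863e-01] 0.4753271158748433
(0, 1) [4.70459274e+02 9.03074622e+01 1.12856475e-01] 0.5785014797514202
```

The combined fit over both views has about 0.85 px RMS error and puts the dispenser at (469.7, 88.9) with yaw 0.111. The single-camera fits agree within 2.3 mm.

My plan is to align tool y with dispenser y and open the fingers to about 40 mm. That puts one finger at y≈59 over the paddle and the other at y≈5 in front of the vial, with tool x at dispenser x≈43. I'll rotate first: -27.6° about tool z.

```bash
python3 -m creep '[[[0,0,-6.9,0,0,0,-0.06],[0,0,-6.9,0,0,0,-0.06],[0,0,-6.9,0,0,0,-0.06],[0,0,-6.9,0,0,0,-0.06],[0,0,0,0,0,0,-0.06]]]'
cat > where.py <<'E'
from h import *
from station import robot
import sys
s=robot.state(); p=np.array([469.7,88.9,0.111]); r=R.from_quat(np.r_[s["tool_rot"][1:],s["tool_rot"][0]]).as_matrix()
c,si=np.cos(p[2]),np.sin(p[2]); M=np.array([[c,-si,0],[si,c,0],[0,0,1]])
d=M.T@(s["tool_pos"]-[p[0],p[1],0]); 
print("t",round(s["t"],2),"tcp disp",d.round(1),"w",round(s["gripper_width"],1),"F",s["force"].round(2))
print("tool axes in disp\n",(M.T@r).round(3), "q",s["q"].round(2))
if len(sys.argv)>1:
    g=np.array([float(a) for a in sys.argv[1:4]]); print("shift cm tool",(r.T@M@(g-d)/10).round(2))
E
python3 where.py 43 32 200
```

```text
t: 0.6
tool_pos: [190.2, 489.1, 252.9]
tool_rot: [-0.0, -0.056, 0.998, -0.0]
force: [-0.4, 0.7, -0.7]
gripper_width: 40.1
t 0.6 tcp disp [-233.5  428.7  252.9] w 40.1 F [-0.41  0.73 -0.71]
tool axes in disp
 [[-1.    -0.    -0.   ]
 [-0.     1.    -0.001]
 [ 0.    -0.001 -1.   ]] q [ 1.2   0.13 -0.04  1.41 -0.    1.09]
shift cm tool [-27.64 -39.67   5.31]
```

```bash
python3 -m creep '[[[0,0,0,-2.3,-3.3,0,-0.06],[0,0,0,-2.3,-3.3,0,-0.06],[0,0,0,-2.3,-3.3,0,-0.06],[0,0,0,-2.3,-3.3,0,-0.06],[0,0,0,-2.3,-3.3,0,-0.06],[0,0,0,-2.3,-3.3,0,-0.06],[0,0,0,-2.3,-3.3,0,-0.06],[0,0,0,-2.3,-3.3,0,-0.06]]]' >/dev/null
python3 -m creep '[[[0,0,0,-2.3,-3.3,0,-0.06],[0,0,0,-2.3,-3.3,0,-0.06],[0,0,0,-2.3,-3.3,0,-0.06],[0,0,0,-2.3,-3.3,0,-0.06],[0,0,0,0,0,2.5,-0.06],[0,0,0,0,0,2.5,-0.06],[0,0,0,0,0,0,-0.06]]]'
python3 where.py 43 32 125
python3 - <<'E'
from station import robot, eyes
import cv2
for n in ("wrist","scene"):
    c=eyes.get_calibration(n); im=eyes.snapshot(n); cv2.imwrite(f"pics/{n}1.png",im[:,:,::-1]); print(n,c)
E
```

```text
t: 2.1
tool_pos: [506.7, 125.4, 199.8]
tool_rot: [-0.003, -0.054, 0.999, -0.001]
force: [-1.5, -0.4, 0.2]
gripper_width: 39.6
t 2.1 tcp disp [ 40.9  32.1 199.8] w 39.6 F [-1.46 -0.41  0.19]
tool axes in disp
 [[-1.     0.004 -0.006]
 [ 0.004  1.    -0.001]
 [ 0.006 -0.001 -1.   ]] q [ 0.24  0.13 -0.15  1.3   0.    0.14]
shift cm tool [-0.26 -0.01  7.48]
wrist {'mtx': array([[379.95111424,   0.        , 321.41956253],
       [  0.        , 379.95111424, 241.14265885],
       [  0.        ,   0.        ,   1.        ]]), 'k1': -0.025139476912877025, 'rvec': array([-1.93704991, -2.15918914, -0.35605784]), 'tvec': array([ -69.62249519, -514.45614575,  165.50948908])}
scene {'mtx': array([[584.05404605,   0.        , 315.1486835 ],
       [  0.        , 584.05404605, 230.06705788],
       [  0.        ,   0.        ,   1.        ]]), 'k1': 0.01727171914874945, 'rvec': array([ 0.78214109,  2.36090906, -1.33247706]), 'tvec': array([ 392.83456289, -108.46622414, 1357.66347617])}
```

View pics/wrist1.png

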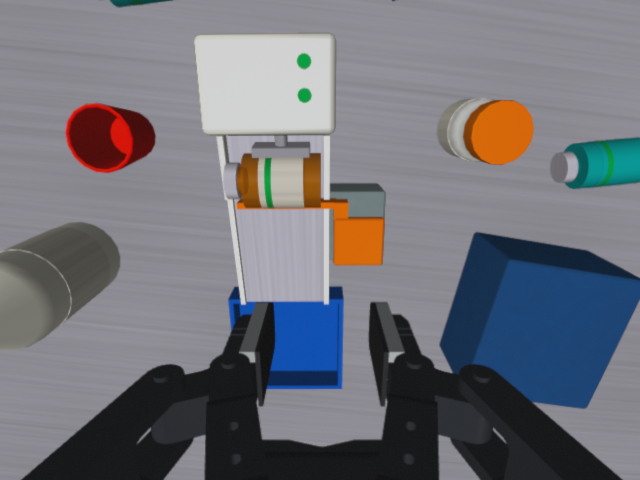

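View pics/scene1.png

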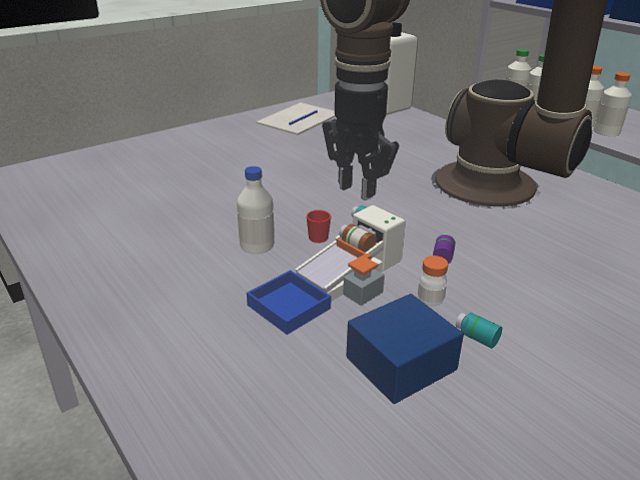

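The wrist view shows the dispenser upright. The paddle corners are at about (333,218) and (384,264), the vial is at (285,182), and the fingertips are at about (265,305) and (380,305). I'll refit using this view and check where the tips are.

```bash
cat > w.py <<'E'
from h import *
from station import robot,eyes
from scipy.optimize import least_squares
W=np.array([(-85,-40,88,195,36),(-85,40,88,335,34),(-30,40,88,335,134),(-30,-40,88,203,135),(28,40,64,333,218),(28,76,64,384,217),(64,76,64,384,265),(64,40,64,334,265),(110,-50,26,229,289),(110,50,26,343,288)],float)
c=eyes.get_calibration("wrist")
f=lambda p:(proj(D(p,W[:,:3]),c)-W[:,3:]).ravel()
r=least_squares(f,[470,89,.11]);print(r.x,r.fun.reshape(-1,2).round(1).tolist())
s=robot.state(); M=R.from_quat(np.r_[s["tool_rot"][1:],s["tool_rot"][0]]).as_matrix()
for z in (14,18,22):
  T=[s["tool_pos"]+M@np.array([x,y,z]) for y in (-34.5,-20,20,34.5) for x in (-11,11)]
  print(z,proj(T,c).round(0).tolist())
im=cv2.imread("pics/wrist1.png")[270:420,190:450]; cv2.imwrite("pics/wc.png",cv2.resize(im,(780,450),interpolation=cv2.INTER_CUBIC))
E
python3 w.py
```

```text
[4.71400627e+02 9.05038104e+01 1.13225929e-01] [[-1.2, -2.1], [1.4, -1.2], [0.6, 0.2], [0.4, -0.2], [0.7, -1.5], [0.2, -0.7], [-2.2, -1.9], [-0.7, -1.7], [0.3, 6.5], [0.1, 7.3]]
14 [[240.0, 349.0], [236.0, 303.0], [274.0, 349.0], [272.0, 303.0], [369.0, 349.0], [371.0, 303.0], [403.0, 349.0], [408.0, 303.0]]
18 [[242.0, 343.0], [238.0, 298.0], [275.0, 344.0], [273.0, 298.0], [368.0, 344.0], [370.0, 298.0], [402.0, 344.0], [405.0, 298.0]]
22 [[243.0, 338.0], [240.0, 293.0], [276.0, 338.0], [274.0, 293.0], [367.0, 338.0], [369.0, 294.0], [400.0, 338.0], [403.0, 294.0]]
```

View pics/wc.png

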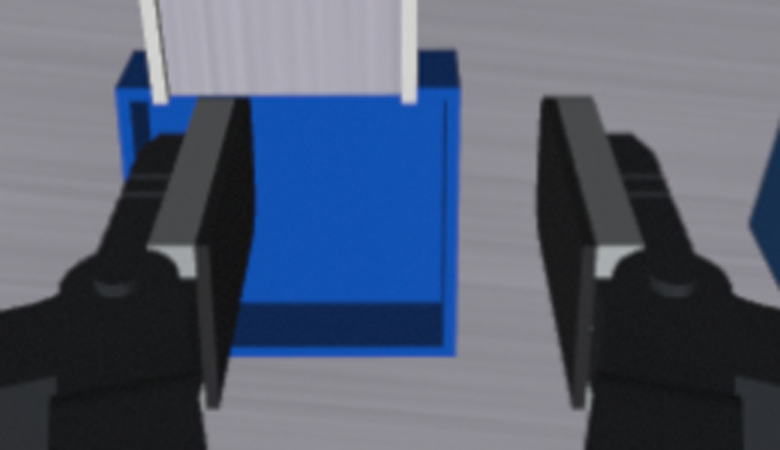

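The earlier tray corner picks were on the wrong edge; the top edge is at row ~299. The fingertips sit about 14.5 mm ahead of the TCP and the tips are about 6.5 mm thick. I'll open to 46 mm so the finger centres are about 52 mm apart, and refit.

```bash
sed -i 's/229,289/229,299.3/;s/343,288/343,299.3/' w.py; python3 w.py | head -1; python3 -m creep '[[[0,0,0,0,0,0,0.08],[0,0,0,0,0,0,0.08],[0,0,0,0,0,0,0.08]]]'; sed -i 's/\[469.7,88.9,0.111\]/[470.3,89.5,0.112]/' where.py; python3 where.py 43 32 115
```

```text
[4.72419262e+02 9.06062052e+01 1.15674394e-01] [[-1.4, 0.1], [1.0, 0.6], [0.5, 1.8], [0.4, 1.8], [0.8, -0.3], [0.3, 0.5], [-2.1, -0.8], [-0.5, -0.6], [0.7, -2.6], [0.4, -3.1]]
t: 2.5
tool_pos: [508.7, 126.6, 204.4]
tool_rot: [0.001, -0.056, 0.998, 0.0]
force: [0.2, 0.4, -0.4]
gripper_width: 46.2
t 2.5 tcp disp [ 42.3  32.6 204.4] w 46.2 F [ 0.15  0.44 -0.41]
tool axes in disp
 [[-1.     0.001  0.002]
 [ 0.001  1.     0.   ]
 [-0.002  0.    -1.   ]] q [ 0.24  0.13 -0.15  1.3  -0.    0.13]
shift cm tool [-0.05 -0.06  8.94]
```

```bash
python3 -m creep '[[[0,0,0,-0.1,-0.05,2.5,0.08],[0,0,0,0,0,2.5,0.08],[0,0,0,0,0,2.5,0.08],[0,0,0,0,0,2,0.08],[0,0,0,0,0,1,0.08],[0,0,0,0,0,0,0.08],[0,0,0,0,0,0,0.08],[0,0,0,0,0,0,0.08]]]'
python3 where.py 43 32 78
python3 - <<'E'
from station import robot, eyes
import cv2
for n in ("wrist","scene","top"):
    c=eyes.get_calibration(n); im=eyes.snapshot(n); cv2.imwrite(f"pics/{n}2.png",im[:,:,::-1])
    if n=="wrist": print(c)
im=cv2.imread("pics/scene2.png")[190:340,240:440]; cv2.imwrite("pics/scene2c.png",cv2.resize(im,(800,600),interpolation=cv2.INTER_CUBIC))
E
```

```text
t: 3.3
tool_pos: [510.3, 126.1, 99.7]
tool_rot: [0.001, -0.055, 0.998, 0.0]
force: [0.5, 0.2, 0.2]
gripper_width: 45.9
t 3.3 tcp disp [43.8 31.9 99.7] w 45.9 F [0.52 0.19 0.23]
tool axes in disp
 [[-1.     0.001  0.002]
 [ 0.001  1.     0.   ]
 [-0.002  0.    -1.   ]] q [ 0.24  0.17 -0.33  1.07 -0.    0.13]
shift cm tool [0.08 0.01 2.17]
{'mtx': array([[379.95111424,   0.        , 321.41956253],
       [  0.        , 379.95111424, 241.14265885],
       [  0.        ,   0.        ,   1.        ]]), 'k1': -0.025139476912877025, 'rvec': array([-1.92963553, -2.15830264, -0.3663177 ]), 'tvec': array([ -68.3496417 , -485.18006092,   64.9773045 ])}
```

View pics/wrist2.png

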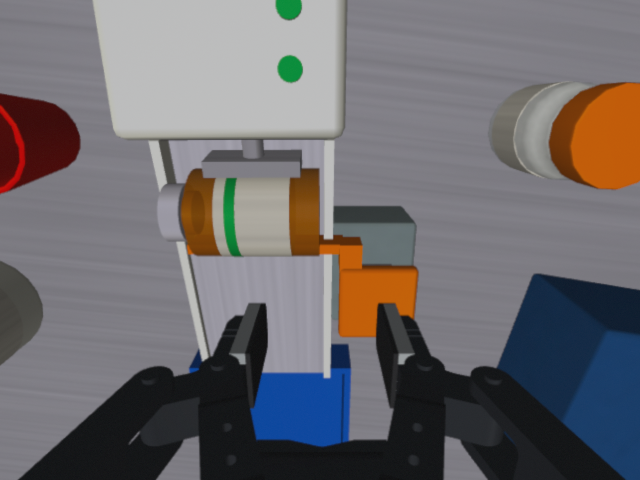

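View pics/scene2c.png

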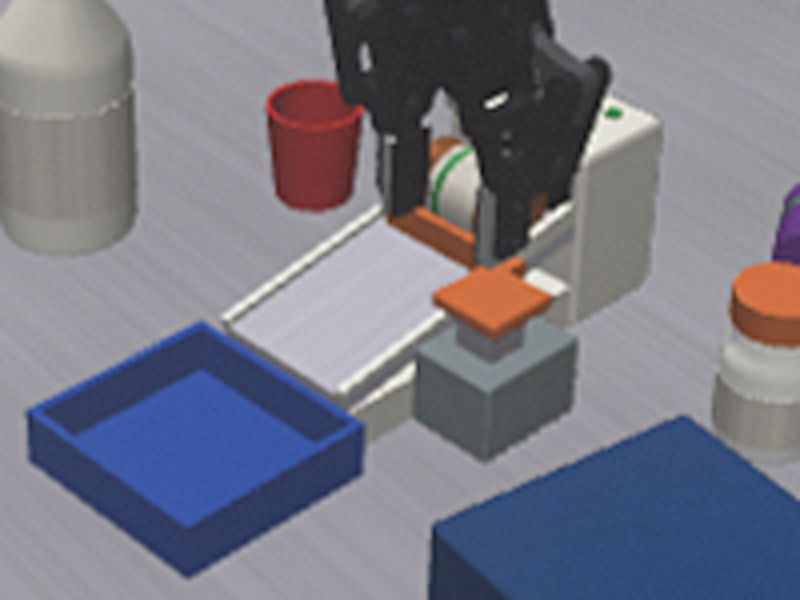

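The wrist view shows the right fingertip at (387,304), in front of the paddle (340–417, 267–336), and the left tip at (257,304) over the chute in front of the vial. I'll refit from this settled view.

Run:
```python
from h import *
from station import eyes
from scipy.optimize import least_squares
W=np.array([(28,40,64,339.5,266.5),(28,76,64,417.5,266.5),(64,76,64,415.5,337),(64,40,64,338,337),(-30,0,88,230,138)],float)
c=eyes.get_calibration("wrist")
m=np.ones((5,2)); m[4,0]=0
f=lambda p:((proj(D(p,W[:,:3]),c)-W[:,3:])*m).ravel()
r=least_squares(f,[470,89,.11]);print(r.x,r.fun.reshape(-1,2).round(1).tolist())
f2=lambda p:f([p[0],p[1],.112]);r=least_squares(f2,[470,89]);print(r.x)
```

```text
[4.68804509e+02 8.89065281e+01 1.18299926e-01] [[-0.3, 0.8], [1.8, 0.2], [-2.2, -1.3], [0.5, -0.7], [-0.0, 0.5]]
[468.54795132  89.17110889]
```

The estimates agree within about ±2 mm, so I'm going ahead with a slow descent, watching the force.

```bash
python3 -m creep '[[[0,0,0,0,0,0.6,0.08],[0,0,0,0,0,0.6,0.08],[0,0,0,0,0,0.5,0.08],[0,0,0,0,0,0.3,0.08],[0,0,0,0,0,0.3,0.08],[0,0,0,0,0,0,0.08],[0,0,0,0,0,0,0.08]]]'
python3 where.py 43 32 62
```

```text
t: 4.15
tool_pos: [509.4, 125.9, 75.4]
tool_rot: [-0.0, -0.055, 0.998, 0.0]
force: [-1.5, 0.4, 2.6]
gripper_width: 46.0
t 4.15 tcp disp [42.9 31.8 75.4] w 46.0 F [-1.48  0.4   2.55]
tool axes in disp
 [[-1.     0.001 -0.   ]
 [ 0.001  1.     0.   ]
 [ 0.     0.    -1.   ]] q [ 0.24  0.19 -0.36  1.02  0.    0.13]
shift cm tool [-0.01  0.02  1.34]
```

```bash
python3 -m creep '[[[0,0,0,0,0,0.2,0.08],[0,0,0,0,0,0.2,0.08],[0,0,0,0,0,0,0.08],[0,0,0,0,0,0,0.08]]]'
python3 where.py 43 32 62
python3 - <<'E'
from station import robot, eyes
import cv2
n="wrist"; im=eyes.snapshot(n); cv2.imwrite(f"pics/{n}3.png",im[:,:,::-1])
E
```

```text
t: 4.55
tool_pos: [509.4, 125.9, 71.3]
tool_rot: [-0.0, -0.055, 0.998, 0.0]
force: [-0.8, 0.8, 3.1]
gripper_width: 46.2
t 4.55 tcp disp [42.9 31.8 71.3] w 46.2 F [-0.77  0.82  3.12]
tool axes in disp
 [[-1.     0.001 -0.   ]
 [ 0.001  1.     0.   ]
 [ 0.     0.    -1.   ]] q [ 0.24  0.19 -0.37  1.01  0.    0.13]
shift cm tool [-0.01  0.02  0.93]
```

View pics/wrist3.png

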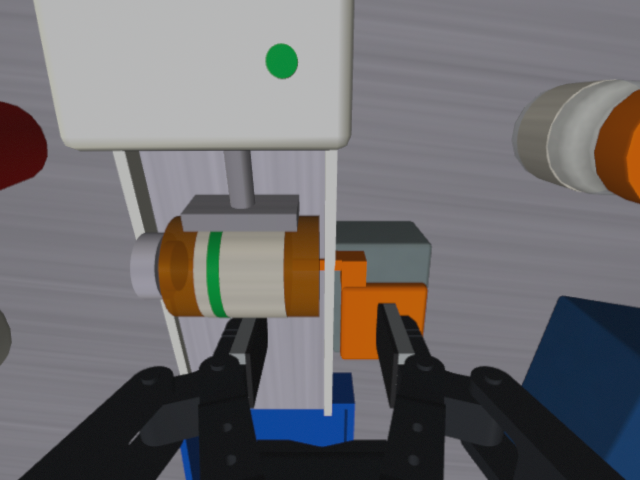

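The vial's front edge (row ~317) now lies against the left finger (tip at row ~318), and the plunger is visibly extended, so it appears to be released and held. I'll keep pressing.

```bash
python3 -m creep '[[[0,0,0,0,0,0.2,0.08],[0,0,0,0,0,0.2,0.08],[0,0,0,0,0,0,0.08],[0,0,0,0,0,0,0.08]]]'
python3 where.py 43 32 62;python3 -m creep '[[[0,0,0,0,0,0.2,0.08],[0,0,0,0,0,0.1,0.08],[0,0,0,0,0,0,0.08],[0,0,0,0,0,0,0.08]]]'
python3 where.py 43 32 62
```

```text
t: 5.0
tool_pos: [509.5, 125.9, 67.5]
tool_rot: [0.0, -0.055, 0.998, 0.0]
force: [-1.2, -0.3, 5.0]
gripper_width: 46.2
t 5.0 tcp disp [43.  31.8 67.5] w 46.2 F [-1.19 -0.27  5.04]
tool axes in disp
 [[-1.     0.001  0.   ]
 [ 0.001  1.     0.   ]
 [-0.     0.    -1.   ]] q [ 0.24  0.19 -0.38  1.    0.    0.13]
shift cm tool [0.   0.02 0.55]
t: 5.4
tool_pos: [509.8, 126.2, 66.8]
tool_rot: [0.001, -0.056, 0.998, 0.001]
force: [-6.2, -1.9, 22.7]
gripper_width: 46.1
t 5.4 tcp disp [43.4 32.  66.8] w 46.1 F [-6.18 -1.9  22.73]
tool axes in disp
 [[-1.     0.001  0.002]
 [ 0.001  1.     0.001]
 [-0.002  0.001 -1.   ]] q [ 0.24  0.19 -0.38  1.    0.    0.13]
shift cm tool [ 0.04 -0.    0.48]
```

Bottomed out: force jumped from 5 to 23 N with only 0.7 mm of travel. I'll back off slightly and look.

```bash
python3 -m creep '[[[0,0,0,0,0,-0.15,0.08],[0,0,0,0,0,0,0.08],[0,0,0,0,0,0,0.08],[0,0,0,0,0,0,0.08]]]'
python3 where.py 43 32 62
python3 - <<'E'
from station import robot, eyes
import cv2
for n in ("wrist","scene","top"):
    im=eyes.snapshot(n); cv2.imwrite(f"pics/{n}4.png",im[:,:,::-1])
a=cv2.resize(cv2.imread("pics/scene4.png")[200:310,290:440],(750,550),interpolation=cv2.INTER_CUBIC); cv2.imwrite("pics/scene4c.png",a)
E
```

```text
t: 5.8
tool_pos: [509.7, 126.0, 67.2]
tool_rot: [0.001, -0.056, 0.998, 0.0]
force: [-3.9, -1.2, 14.2]
gripper_width: 46.1
t 5.8 tcp disp [43.2 31.9 67.2] w 46.1 F [-3.86 -1.18 14.23]
tool axes in disp
 [[-1.     0.001  0.001]
 [ 0.001  1.     0.001]
 [-0.001  0.001 -1.   ]] q [ 0.24  0.19 -0.38  1.    0.    0.13]
shift cm tool [0.02 0.01 0.52]
```

View pics/wrist4.png

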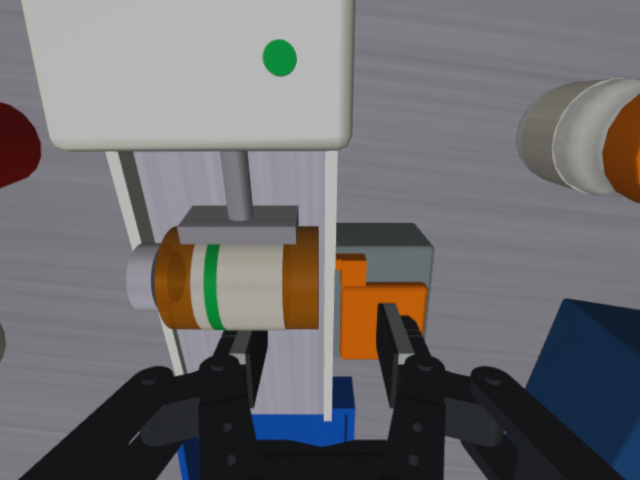

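View pics/scene4c.png

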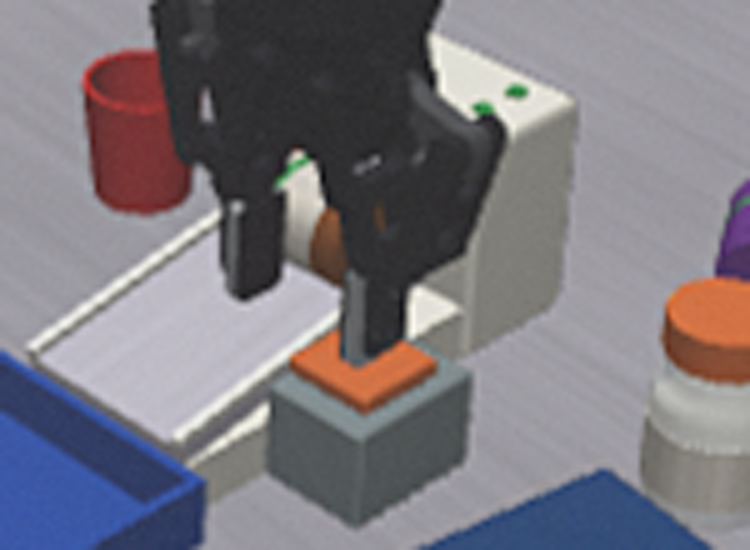

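The scene view shows the paddle sunk to just above the block, with the pressing finger on it. The wrist view shows the vial at rows 228–329 against the left finger at (250,332). I'll estimate the vial's x from its silhouette at the glass end.

Run:
```python
from h import *
from station import eyes
c=eyes.get_calibration("wrist"); a=np.linspace(0,2*np.pi,90)
for p in ([470.2,89.3,.112],[468.7,89,.112]):
  for v in (8,11,14,17,20):
    z=68.3-.176*v
    o=[]
    for y in (6,31,-19):
        P=np.c_[v+18*np.cos(a),0*a+y,z+18*np.sin(a)]; q=proj(D(p,P),c); o+= [q[:,1].min().round(),q[:,1].max().round(),q[:,0].min().round(),q[:,0].max().round()]
    print(v,o)
print(proj(D([470.2,89.3,.112],[(28,40,48),(28,76,48),(64,40,48),(28,40,54),(28,76,54),(64,40,54)]),c).round())
a=cv2.resize(cv2.imread("pics/wrist4.png")[200:390,100:440],(790,440),interpolation=cv2.INTER_CUBIC); cv2.imwrite("pics/w4c.png",a)
```

```text
8 [np.float64(207.0), np.float64(312.0), np.float64(234.0), np.float64(255.0), np.float64(207.0), np.float64(312.0), np.float64(318.0), np.float64(319.0), np.float64(207.0), np.float64(312.0), np.float64(151.0), np.float64(192.0)]
11 [np.float64(215.0), np.float64(319.0), np.float64(236.0), np.float64(256.0), np.float64(215.0), np.float64(319.0), np.float64(318.0), np.float64(319.0), np.float64(215.0), np.float64(319.0), np.float64(154.0), np.float64(193.0)]
14 [np.float64(223.0), np.float64(326.0), np.float64(237.0), np.float64(257.0), np.float64(223.0), np.float64(326.0), np.float64(318.0), np.float64(319.0), np.float64(223.0), np.float64(326.0), np.float64(156.0), np.float64(195.0)]
17 [np.float64(231.0), np.float64(332.0), np.float64(238.0), np.float64(257.0), np.float64(231.0), np.float64(332.0), np.float64(318.0), np.float64(319.0), np.float64(231.0), np.float64(332.0), np.float64(158.0), np.float64(196.0)]
20 [np.float64(238.0), np.float64(339.0), np.float64(239.0), np.float64(258.0), np.float64(238.0), np.float64(339.0), np.float64(318.0), np.float64(319.0), np.float64(238.0)
[... 596 characters left out ...]
6.0), np.float64(219.0), np.float64(322.0), np.float64(318.0), np.float64(319.0), np.float64(219.0), np.float64(322.0), np.float64(155.0), np.float64(194.0)]
17 [np.float64(226.0), np.float64(329.0), np.float64(237.0), np.float64(257.0), np.float64(226.0), np.float64(329.0), np.float64(318.0), np.float64(319.0), np.float64(227.0), np.float64(328.0), np.float64(157.0), np.float64(195.0)]
20 [np.float64(234.0), np.float64(335.0), np.float64(238.0), np.float64(257.0), np.float64(234.0), np.float64(335.0), np.float64(318.0), np.float64(319.0), np.float64(234.0), np.float64(335.0), np.float64(159.0), np.float64(196.0)]
[[341. 287.]
 [428. 287.]
 [339. 361.]
 [342. 294.]
 [432. 294.]
 [340. 369.]]
```

View pics/w4c.png

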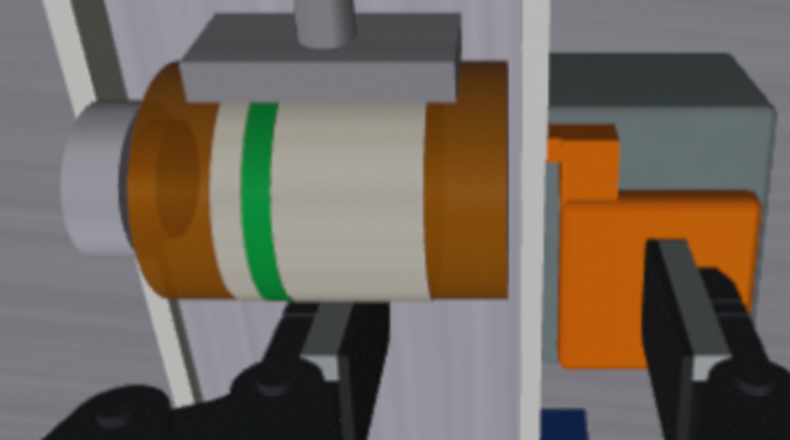

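The vial is at x≈16, straight and centred, and the paddle corners match z≈48 (fully down). I'll hold for a moment to check that it is at rest.

```bash
python3 -m creep '[[[0,0,0,0,0,0,0.08],[0,0,0,0,0,0,0.08],[0,0,0,0,0,0,0.08],[0,0,0,0,0,0,0.08],[0,0,0,0,0,0,0.08],[0,0,0,0,0,0,0.08]]]'
python3 - <<'E'
from station import robot, eyes
import cv2,numpy as np
im=eyes.snapshot("wrist")[:,:,::-1]; cv2.imwrite("pics/wrist5.png",im)
a=cv2.imread("pics/wrist4.png").astype(int); d=np.abs(a-im.astype(int)).max(2)
print((d>30).sum(), d[200:390,100:440].mean()); print(robot.state()["force"])
E
```

```text
t: 6.55
tool_pos: [509.7, 126.0, 67.2]
tool_rot: [0.001, -0.056, 0.998, 0.0]
force: [-4.7, -2.8, 14.4]
gripper_width: 46.1
0 0.9419349845201238
[-4.2851131  -1.31892434 14.52363903]
```

Nothing changed between the two pictures and the force is steady, so I'm handing in.

```bash
python3 -c "
from station import ticket
print(ticket.sign_off())"
```

```text
the job is handed in; nothing more can be done
None
```

I pressed the paddle to its stop with one finger while the other barred the chute. The amber vial popped out and is resting against that finger, with the job handed in at about 6.6 s.

**Last checks**
- **Paddle:** the wrist picture puts its top within about 3 px of where it should be when fully down (z≈48 mm). The force on the tool was steady at about 14 N upward. It briefly reached 23 N when the paddle bottomed, so I backed off 1.5 mm.
- **Vial:** it lies straight across the chute at dispenser x≈16 mm, inside the 8–50 mm window. Two wrist pictures 0.6 s apart showed no change.
- **Bystanders:** I steered clear of them and saw none move, but I did not measure them afterwards.

**Uncertain or in disagreement**
- **Vial contact force:** I could not measure the force on the vial separately. That it touches the finger is inferred from the pictures and from the plunger and slope pushing it that way. Nor did I measure the brief impact when it was released.
- **Dispenser position:** the fits disagreed by up to about 4 mm in x, which still leaves the vial inside its window.
- **Fingertip position:** I first read the tips as about 14.5 mm ahead of the TCP, but the paddle bottomed out as if they were about 19 mm ahead. Because of this I judged the paddle's depth from the force and the pictures.

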